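# Turn the circuit board over in its swivelling holder

### The job

The circuit board on the mat has its component side up and must be soldered from underneath: turn it over in its swivelling holder by pushing on the long rails of its frame with the fingertips, right over until the frame lies level against its stop with the solder side up. Only push, gently: press on the rails and not on the board or its parts, do not let the frame slam over, do not lift or shift the holder, and leave everything else on the bench where it is. Finish clear of it.

Things in the scene. Friction and masses are not known exactly. Their poses are not given: they have to be found in the camera images.
- holder: loose aluminium board holder, 1.5 to 2.5 kg, on rubber feet on the blue mat (mat top z = 2 mm), 220 mm (its x) by 358 mm (its y, over the black knobs); posts 142 mm tall, 150 mm either side of the middle in y. Origin: centre of its underside. x away from the robot (within 0.45 rad), y along the swivel axis, z up. Swivel axis 125 mm above the origin. Slides if pushed sideways with over 10 N
- frame (a joint): turn of frame and board about the swivel axis, rad: 0 = level on its first stop, components up; grows as rail_far goes down and rail_near rises; 1.57 upright, rail_near on top; 3.14 = turned over, level on its second stop, solder side up. Turns only between these stops. Balanced and stiff (0.2 N m, about 3 N at a rail): stays where it is left. Starts at 0 to 0.5
- rail_far (a point): middle of the long rail on the holder's +x side at joint 0, at the centre of its section, 70 mm from the axis; moves with the frame. Both long rails run along y: 264 mm long, 20 mm wide (60 to 80 mm from the axis), 16 mm thick; end bars 12 mm wide join them 126 mm either side of the middle
- rail_near (a point): middle of the other long rail, on the holder's -x side (robot side) at joint 0, 70 mm from the axis; moves with the frame
- board: green circuit board 120 x 180 x 1.8 mm between the rails, fixed in the middle of the frame's thickness, so the rails stand 7 mm proud of it on both faces; components up to 19 mm high on its +z face, solder points on its -z face. Origin: its centre, on the swivel axis. Fragile: not to be pressed on
- housing: bystander: dark blue sensor housing standing on end, 46 x 46 x 110 mm; origin at the centre of its underside
- flux: bystander: small amber bottle, 42 mm across, 85 mm tall; origin at the centre of its underside
- reel: bystander: black flanged reel standing on its flange, 58 mm across, 38 mm tall; origin at the centre of its underside
- tin: bystander: small open brass tin, 56 mm across, 24 mm tall; origin at the centre of its underside
- driver: bystander: screwdriver lying on the mat, 170 mm long, yellow handle
- cleaning_brush: bystander: brush lying on the mat, 160 mm long
- parts_tray: bystander: black divided tray, 110 x 75 x 35 mm; origin at the centre of its underside

How it is judged:
By the outcome, as a careful person would: the job done as asked, in the order asked, and still so for the second after the job is handed in, with the robot touching nothing.
It also fails if it takes over 45 s, if anything falls off the work surface, if the arm or the gripper's body presses on something with over 40 N, if the wrist force passes 120 N, or if a joint passes its speed limit or range.

### The arm

A 6-joint arm with a two-finger parallel gripper is mounted at the origin on the work surface. World frame = base frame: x ahead of the robot, y to its left, z up, the work surface at z = 0. Lengths are in m, angles in rad, forces in N, time in s.
With the tool pointing down it reaches from about 0.425 to 0.95 m from the base axis. Payload 14.7 kg.
Tool frame: the origin (TCP) lies on the centre line of the jaws, within the pads' length; the fingertips stand 8 mm ahead of it and the grasp point (between the pads) lies 11 mm behind it (finger_overhang is the distance from the TCP to the fingertips, in m); z points along the fingers, y is the line along which they close (so a half turn about z gives the same grasp; the last joint's range is limited). The gripper opens to 85 mm and grips with 20 to 120 N. Pads are 22 mm wide; open, the fingers measure 114 mm over their backs; the gripper's body (76 mm by 85 mm) begins 54 mm behind the grasp point. The pads swing forward as they close: fully open they stand 13 mm farther back than shut.
Start: joints at [1.183, 0.48, 1.596, -0, 1.065, -0.047], TCP at [0.217, 0.613, 0.239] pointing down, gripper open.
Joint ranges: [-2.75, 2.75], [-0.82, 2.05], [0.23, 2.67], [-1.56, 4.7], [0.09, 2.69], [-2.92, 2.92]. Speed limits (rad/s): [1.89, 1.89, 2.39, 3.01, 3.01, 3.01].

### API

Orientations are given as a unit quaternion [x, y, z, w].
In Python, from workcell import get_state, camera, camera_info, finish_job, finger_overhang gives the robot as it stands.
- The arm moves only by the tool move_arm, never from a script. Its argument "series" is a list of rows, each an object of numbers: "ax", "ay", "az": the turn, a rotation vector about the tool's x, y, z scaled (see below); "tx", "ty", "tz": the shift along the tool's x, y, z scaled (see below); "grip": the closure, from 0 (fully open) to 1 (shut). In form: [{"ax": .., "ay": .., "az": .., "tx": .., "ty": .., "tz": .., "grip": ..}, ...]. A call has 1 to 12 rows; each row shifts and turns the commanded pose from where the row before left it, along the tool's axes as they then stand; what a row does not reach is not made up. The controller multiplies each number of a shift by 25 mm and each number of a turn by 5 degrees. A row lasts 1/12 s, in which the tool goes at most 41.7 mm and 7.16 degrees, less where a joint would pass 70% of its speed; a pose out of reach is approached as far as the arm can. A call with a number of a shift or a turn outside -1 to 1 is refused whole. A call with a gripper value outside its range is refused whole. The fingers move at their own pace and stop on an object; "squeeze" is the grip in N (left out, the last holds). Time passes only in rows, so rows that do not move let the fingers close. It gives the time, the measured TCP pose, the force, the opening and the grip force at its end, in the units of the state.
- get_state(): the state, without advancing time (a new reading comes with each control period).
- camera(name): name is "scene" or "side" or "wrist"; returns (picture, depth): 400x640x3 uint8, red, green, blue; 400x640 float32, m along the optical axis (not along the pixel's ray), 0 where there is no reading.
- camera_info(name): a dict with "mtx" (3x3 intrinsics, pixels), "dist_coeffs" ([k1, k2, p1, p2, k3] as OpenCV has them; the pictures are not rectified), "position" and "orientation" of the camera in the world; the wrist camera has in their place "tool_from_camera" (4x4, takes a point from camera to tool coordinates, whose origin is the TCP and whose axes are the flange's). Camera axes: x right, y down, z forward; pixel columns grow to the right and rows downward; lengths in m; the calibration is good to about 2 mm. A picture is of the moment at which its call begins: read the wrist's pose just before it. camera_info takes no time and is no camera call.
- finish_job(): hands the job in; it is judged then, once.
The state is a dict: "t": time; "qpos": joint angles; "qd": joint speeds; "joint_torque": joint torques, N m; "tcp_pos": TCP position; "ee_rot": TCP orientation; "ft_force": force on the tool from outside, world axes, zero at the start; "torque": the same for the moment, N m; "finger_gap": finger opening in m; "grasp_force": force on a finger pad.
Only numpy, scipy, OpenCV 4.12 (cv2) and the standard library are available. Lean on these libraries where they do the work, as an engineer would, in place of code of your own. Each camera call takes 0.05 s, during which the arm holds its last target. There are 200 camera calls.

## Working session

There is one attempt and no reset: what is moved stays moved. The work goes in short steps, Python scripts to look and compute and a tool call to move; the robot and the scene stay as the last step left them, time stands still between calls to the robot, and variables do not carry over. Pictures are saved under pics/ and viewed, at most 10 in all, crops included, and the job is handed in when it is done.

Besides the shell and the picture viewer there is one more tool, called as name(argument=value, ...), one argument or row to a line, values as JSON. move_arm: Moves the arm, as the interface text tells. Shifts and turns lie within -1 to 1; 1 stands for 25 mm of shift or 5 degrees of turn. Its arguments: {"type":"object","properties":{"series":{"type":"array"},"squeeze":{"type":"number"}},"required":["series"]}

```bash
mkdir -p pics; ls
python3 - <<'E'
from workcell import *
import cv2,numpy as np
s=get_state();print(s['t'],s['tcp_pos'],s['ee_rot'],finger_overhang() if callable(finger_overhang) else finger_overhang)
for n in ['scene','side']:
    p,d=camera(n);cv2.imwrite(f'pics/{n}0.png',p[:,:,::-1]);np.savez(f'{n}0.npz',p=p,d=d)
    i=camera_info(n);print(n,i)
E
```

```text
pics
0.0 [0.21706574 0.61225572 0.23865553] [ 1.69575445e-01  9.85517022e-01 -5.90489017e-04 -1.40151185e-04] 0.008
scene {'mtx': array([[466.99714409,   0.        , 320.61815507],
       [  0.        , 466.99714409, 206.29659643],
       [  0.        ,   0.        ,   1.        ]]), 'dist_coeffs': array([-0.02624346,  0.        ,  0.        ,  0.        ,  0.        ]), 'position': array([ 1.36416697, -0.43678636,  0.95067709]), 'orientation': array([ 0.78820467,  0.46731919, -0.20318441, -0.34505401])}
side {'mtx': array([[490.40642296,   0.        , 321.69842299],
       [  0.        , 490.40642296, 202.10968396],
       [  0.        ,   0.        ,   1.        ]]), 'dist_coeffs': array([-0.12792459,  0.        ,  0.        ,  0.        ,  0.        ]), 'position': array([-0.03492254, -0.82317942,  0.99742296]), 'orientation': array([ 0.8647923 , -0.27840862,  0.13408789, -0.39578194])}
```

View pics/scene0.png

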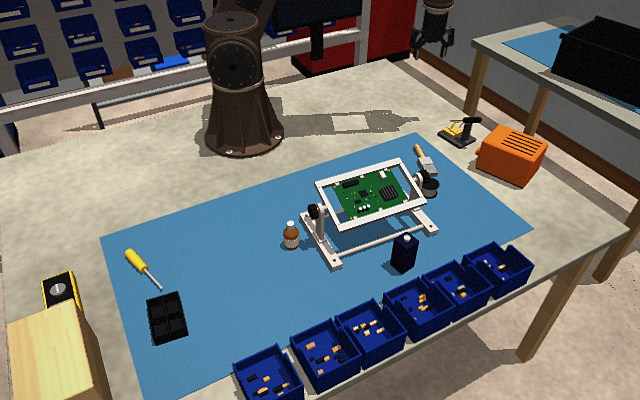

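View pics/side0.png

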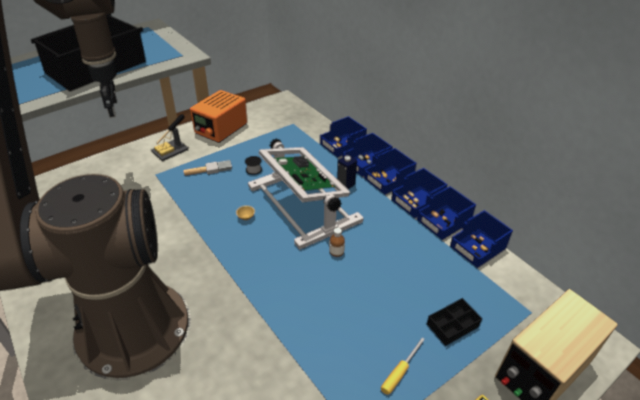

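Scene picture: holder around (370,205), with knobs at (314,212) and (420,182). Flux is at (291,235), the housing at (404,253) and the reel at (430,187). Next I'll measure the pose from depth.

```bash
cat > h.py <<'E'
import numpy as np,cv2
from workcell import *
from scipy.spatial.transform import Rotation as R
def cloud(n,d,T=None):
    i=camera_info(n);h,w=d.shape
    uv=np.stack(np.meshgrid(np.arange(w),np.arange(h)),-1).reshape(-1,1,2).astype(float)
    xy=cv2.undistortPoints(uv,i['mtx'],i['dist_coeffs']).reshape(h,w,2)
    P=np.dstack([xy*d[...,None],d])
    if T is None:
        return P@R.from_quat(i['orientation']).as_matrix().T+i['position']
    return P@T[:3,:3].T+T[:3,3]
E
python3 - <<'E'
from h import *
for n in ['scene','side']:
    z=np.load(n+'0.npz');p,d=z['p'],z['d'];P=cloud(n,d)
    hsv=cv2.cvtColor(p,cv2.COLOR_RGB2HSV);H,S,V=[hsv[...,k].astype(int) for k in range(3)]
    Z=P[...,2];ok=(d>0)&(P[...,0]>.35)&(P[...,0]<1)&(abs(P[...,1])<.6)
    print(n,'mat z',np.median(Z[ok&(H>95)&(H<110)&(S>100)&(Z<.03)]))
    g=ok&(H>45)&(H<85)&(S>100)&(Z>.05)
    G=P[g];c=G.mean(0);
    for _ in range(3):
        c=np.median(G,0);u,s,v=np.linalg.svd(G-G.mean(0),full_matrices=False);nn=v[2]*np.sign(v[2][2]);e=(G-G.mean(0))@nn;G=G[abs(e-np.median(e))<.004]
    rect=cv2.minAreaRect(((G-G.mean(0))@v[:2].T).astype(np.float32))
    cen=G.mean(0)+np.array(rect[0])@v[:2]
    print('board',len(G),cen,'n',nn,'long',v[0],rect)
    # bright frame pts
    f=ok&(S<60)&(V>110)&(Z>.06)&(np.linalg.norm(P-cen,axis=-1)<.2)
    F=P[f]; print('frame',len(F),F.min(0),F.max(0))
    m=(ok&(V<60)&(Z>.02)).astype(np.uint8)
    k,l,st,ce=cv2.connectedComponentsWithStats(m)
    for j in range(1,k):
        if st[j,4]>25: Q=P[l==j];print('dark',st[j,4],ce[j].round(),Q.mean(0).round(3),Q.min(0).round(3),Q.max(0).round(3))
    m=(ok&(Z>.015)&(S>110)&(H<25)&(V>60)).astype(np.uint8)
    k,l,st,ce=cv2.connectedComponentsWithStats(m)
    for j in range(1,k):
        if st[j,4]>25: Q=P[l==j];print('amber',st[j,4],ce[j].round(),Q.mean(0).round(3),Q.min(0).round(3),Q.max(0).round(3))
E
```

```text
scene mat z 0.002463078471194702
board 1684 [0.60138441 0.13240866 0.12895187] n [ 0.28541198 -0.01908448  0.95821489] long [0.05346396 0.99856191 0.00396339] ((0.004607975482940674, 0.001522846519947052), (0.11784416437149048, 0.35135725140571594), 89.09989166259766)
frame 1866 [ 0.51901188 -0.0241823   0.06195094] [0.77898378 0.29524082 0.16120091]
dark 233 [428. 181.] [0.597 0.346 0.08 ] [0.552 0.291 0.031] [0.638 0.407 0.149]
dark 136 [350. 182.] [0.559 0.097 0.147] [0.54  0.072 0.136] [0.569 0.133 0.155]
dark 188 [388. 193.] [0.631 0.172 0.132] [0.607 0.154 0.116] [0.647 0.195 0.145]
dark 54 [363. 193.] [0.598 0.114 0.132] [0.584 0.102 0.126] [0.608 0.126 0.138]
dark 138 [379. 219.] [0.68  0.114 0.106] [0.668 0.002 0.098] [0.691 0.255 0.113]
dark 133 [313. 211.] [ 0.599 -0.037  0.134] [ 0.576 -0.045  0.081] [ 0.613 -0.019  0.149]
dark 41 [363. 210.] [0.643 0.084 0.121] [0.636 0.068 0.112] [0.648 0.1   0.13 ]
dark 733 [404. 252.] [0.781 0.123 0.074] [0.747 0.104 0.02 ] [0.799 0.157 0.112]
dark 538 [507. 256.] [0.901 0.366 0.044] [0.843 0.288 0.02 ] [0.964 0.377 0.077]
dark 42 [46
[... 2887 characters left out ...]
037]
dark 736 [477. 224.] [ 0.938 -0.269  0.044] [ 0.837 -0.349  0.02 ] [ 0.973 -0.212  0.074]
dark 218 [495. 249.] [ 0.905 -0.361  0.04 ] [ 0.837 -0.365  0.02 ] [ 0.964 -0.343  0.069]
dark 687 [454. 320.] [ 0.642 -0.454  0.03 ] [ 0.585 -0.495  0.02 ] [ 0.706 -0.411  0.042]
amber 153 [218. 128.] [0.551 0.595 0.063] [0.535 0.586 0.015] [0.574 0.6   0.119]
amber 42 [194. 171.] [0.392 0.47  0.019] [0.365 0.46  0.015] [0.425 0.485 0.023]
amber 80 [245. 211.] [0.431 0.189 0.022] [0.404 0.157 0.015] [0.452 0.21  0.029]
amber 112 [337. 241.] [ 0.556 -0.097  0.06 ] [ 0.543 -0.11   0.048] [ 0.576 -0.076  0.071]
amber 184 [394. 379.] [ 0.423 -0.482  0.024] [ 0.387 -0.498  0.016] [ 0.472 -0.458  0.032]
```

Run:
```python
from h import *
allp=[]
for n in ['scene','side']:
    z=np.load(n+'0.npz');p,d=z['p'],z['d'];P=cloud(n,d)
    hsv=cv2.cvtColor(p,cv2.COLOR_RGB2HSV);S,V=hsv[...,1],hsv[...,2]
    f=(d>0)&(S<70)&(V>90)&(P[...,2]>.08)&(np.linalg.norm(P-[.602,.132,.127],axis=-1)<.17)
    G=P[f];nn=np.array([.29,0,.957]);c=np.array([.602,.132,.127])+.008*nn
    for _ in range(6):
        e=(G-c)@nn;I=G[abs(e)<.005];c0=I.mean(0);v=np.linalg.svd(I-c0,full_matrices=False)[2];nn=v[2]*np.sign(v[2][2]);c=c0
    Q=((I-c)@v[:2].T).astype(np.float32)
    # drop sparse strays
    r=cv2.minAreaRect(Q);b=cv2.boxPoints(r)@v[:2]+c
    cen=b.mean(0)-.008*nn
    ed=[b[1]-b[0],b[2]-b[1]];L=max(ed,key=np.linalg.norm);L=L*np.sign(L[1])/np.linalg.norm(L)
    print(n,len(I),'axis centre',cen.round(4),'n',nn.round(3),'tilt',np.arccos(nn[2]),'size',np.round(r[1],4),'ydir',L.round(4),'psi',-np.arctan2(L[0],L[1]))
s=get_state();print(R.from_quat(s['ee_rot']).as_matrix().round(3))
```

```text
scene 1655 axis centre [0.604  0.1354 0.1271] n [ 0.287 -0.02   0.958] tilt 0.2917060326108799 size [0.1626 0.3195] ydir [0.0676 0.9977 0.001 ] psi -0.06767609798771922
side 1133 axis centre [0.6018 0.1376 0.1263] n [ 0.284 -0.02   0.959] tilt 0.28904391769674503 size [0.3181 0.1678] ydir [6.730e-02 9.977e-01 5.000e-04] psi -0.06737698228881656
[[-0.943  0.334 -0.   ]
 [ 0.334  0.943 -0.001]
 [ 0.    -0.001 -1.   ]]
```

move_arm(
  series=[
    {"az": -0.8,"grip": 1},
    {"az": -0.8,"grip": 1},
    {"az": -0.8,"grip": 1},
    {"az": -0.73,"grip": 1},
    {"tx": -0.5,"ty": -0.45,"grip": 1},
    {"tx": -0.98,"ty": -0.9,"grip": 1},
    {"tx": -0.98,"ty": -0.9,"grip": 1},
    {"tx": -0.98,"ty": -0.9,"grip": 1},
    {"tx": -0.98,"ty": -0.9,"grip": 1},
    {"tx": -0.98,"ty": -0.9,"grip": 1},
    {"tx": -0.98,"ty": -0.9,"grip": 1},
    {"tx": -0.98,"ty": -0.9,"grip": 1},
  ],
  squeeze=20,
)

```text
validation failed for argument at $.se...
```

move_arm(
  series=[
    {"tx": -0.98,"ty": -0.9,"grip": 1},
    {"tx": -0.98,"ty": -0.9,"grip": 1},
    {"tx": -0.98,"ty": -0.9,"grip": 1},
    {"tx": -0.98,"ty": -0.9,"grip": 1},
    {"tx": -0.98,"ty": -0.9,"grip": 1},
    {"tx": -0.98,"ty": -0.9,"grip": 1},
    {"tx": -0.98,"ty": -0.9,"grip": 1},
    {"tx": -0.98,"ty": -0.9,"grip": 1},
    {"tx": -0.98,"ty": -0.9,"grip": 1},
    {"tx": -0.98,"ty": -0.9,"grip": 1},
    {"tx": -0.98,"ty": -0.9,"grip": 1},
    {"tx": -0.8,"ty": -0.7,"grip": 1},
  ],
)

```text
validation failed for argument at $.se...
```

```bash
cat >> h.py <<'E'
C=np.array([.603,.1335,.127]);psi=-.067
Hm=np.array([[np.cos(psi),-np.sin(psi),0],[np.sin(psi),np.cos(psi),0],[0,0,1]])
def st():
    s=get_state();M=R.from_quat(s['ee_rot']).as_matrix()
    tip=s['tcp_pos']+.008*M[:,2]
    print('t',s['t'],'tip in holder axes mm',((tip-C)@Hm*1000).round(1),'F holder',(s['ft_force']@Hm).round(2),'gap',s['finger_gap'])
    print((Hm.T@M).round(3).tolist())
E
python3 -c "
from h import *
st();i=camera_info('wrist');print(i['tool_from_camera'])
p,d=camera('scene');cv2.imwrite('pics/s1.png',cv2.resize(p[100:300,220:520,::-1],None,fx=2.5,fy=2.5))"
```

```text
t 0.1 tip in holder axes mm [-417.1  451.9  103.7] F holder [ 0.31 -0.12 -0.01] gap 0.08483631724652485
[[-0.963, 0.27, -0.0], [0.27, 0.963, -0.001], [0.0, -0.001, -1.0]]
[[ 4.27010027e-04 -9.51974943e-01 -3.06175645e-01  7.83058260e-02]
 [ 9.99999580e-01  6.54976254e-04 -6.41824840e-04  7.70793415e-04]
 [ 8.11538943e-04 -3.06175243e-01  9.51974822e-01 -1.34616399e-01]
 [ 0.00000000e+00  0.00000000e+00  0.00000000e+00  1.00000000e+00]]
```

move_arm(
  series=[
    {"ax": 0,"ay": 0,"az": -0.8,"tx": 0,"ty": 0,"tz": 0,"grip": 1},
    {"ax": 0,"ay": 0,"az": -0.8,"tx": 0,"ty": 0,"tz": 0,"grip": 1},
    {"ax": 0,"ay": 0,"az": -0.8,"tx": 0,"ty": 0,"tz": 0,"grip": 1},
    {"ax": 0,"ay": 0,"az": -0.73,"tx": 0,"ty": 0,"tz": 0,"grip": 1},
    {"ax": 0,"ay": 0,"az": 0,"tx": -0.5,"ty": -0.45,"tz": 0,"grip": 1},
    {"ax": 0,"ay": 0,"az": 0,"tx": -0.98,"ty": -0.9,"tz": 0,"grip": 1},
    {"ax": 0,"ay": 0,"az": 0,"tx": -0.98,"ty": -0.9,"tz": 0,"grip": 1},
    {"ax": 0,"ay": 0,"az": 0,"tx": -0.98,"ty": -0.9,"tz": 0,"grip": 1},
    {"ax": 0,"ay": 0,"az": 0,"tx": -0.98,"ty": -0.9,"tz": 0,"grip": 1},
    {"ax": 0,"ay": 0,"az": 0,"tx": -0.98,"ty": -0.9,"tz": 0,"grip": 1},
    {"ax": 0,"ay": 0,"az": 0,"tx": -0.98,"ty": -0.9,"tz": 0,"grip": 1},
    {"ax": 0,"ay": 0,"az": 0,"tx": -0.98,"ty": -0.9,"tz": 0,"grip": 1},
  ],
  squeeze=20,
)

```text
t: 1.15
tcp_pos: [0.3904, 0.4298, 0.2392]
ee_rot: [0.034, 0.999, -0.0, -0.0]
ft_force: [0.1, 1.0, 0.3]
finger_gap: 0.0001
grasp_force: 0.0
```

```bash
python3 -c "
from h import *
st()"
```

```text
t 1.15 tip in holder axes mm [-231.9  281.4  104.2] F holder [0.05 1.   0.27] gap 0.0001382652732312931
[[-1.0, 0.002, -0.0], [0.002, 1.0, -0.0], [0.0, -0.0, -1.0]]
```

move_arm(
  series=[
    {"ax": 0,"ay": 0,"az": 0,"tx": -1,"ty": -0.94,"tz": 0,"grip": 1},
    {"ax": 0,"ay": 0,"az": 0,"tx": -1,"ty": -0.94,"tz": 0,"grip": 1},
    {"ax": 0,"ay": 0,"az": 0,"tx": -1,"ty": -0.94,"tz": 0,"grip": 1},
    {"ax": 0,"ay": 0,"az": 0,"tx": -1,"ty": -0.94,"tz": 0,"grip": 1},
    {"ax": 0,"ay": 0,"az": 0,"tx": -1,"ty": -0.94,"tz": 0,"grip": 1},
    {"ax": 0,"ay": 0,"az": 0,"tx": -1,"ty": -0.94,"tz": 0,"grip": 1},
    {"ax": 0,"ay": 0,"az": 0,"tx": -1,"ty": -0.94,"tz": 0,"grip": 1},
    {"ax": 0,"ay": 0,"az": 0,"tx": -1,"ty": -0.94,"tz": 0,"grip": 1},
    {"ax": 0,"ay": 0,"az": 0,"tx": -1,"ty": -0.94,"tz": 0,"grip": 1},
    {"ax": 0,"ay": 0,"az": 0,"tx": -1,"ty": -0.94,"tz": 0,"grip": 1},
    {"ax": 0,"ay": 0,"az": 0,"tx": -1,"ty": -0.94,"tz": 0,"grip": 1},
    {"ax": 0,"ay": 0,"az": 0,"tx": -0.8,"ty": -0.8,"tz": 0,"grip": 1},
  ],
)

```text
t: 2.15
tcp_pos: [0.6661, 0.1313, 0.2391]
ee_rot: [0.035, 0.999, -0.0, 0.0]
ft_force: [-0.8, -0.5, -0.1]
finger_gap: -0.0001
grasp_force: 0.0
```

move_arm(
  series=[
    {"ax": 0,"ay": 0,"az": 0,"tx": -0.5,"ty": 0,"tz": 0.5,"grip": 1},
    {"ax": 0,"ay": 0,"az": 0,"tx": 0,"ty": 0,"tz": 0.9,"grip": 1},
    {"ax": 0,"ay": 0,"az": 0,"tx": 0,"ty": 0,"tz": 0.9,"grip": 1},
    {"ax": 0,"ay": 0,"az": 0,"tx": 0,"ty": 0,"tz": 0.9,"grip": 1},
    {"ax": 0,"ay": 0,"az": 0,"tx": 0,"ty": 0,"tz": 0.4,"grip": 1},
    {"ax": 0,"ay": 0,"az": 0,"tx": 0,"ty": 0,"tz": 0,"grip": 1},
  ],
)

```text
t: 2.65
tcp_pos: [0.6757, 0.1324, 0.1467]
ee_rot: [0.034, 0.999, -0.0, -0.002]
ft_force: [0.3, -1.0, 0.4]
finger_gap: -0.0
grasp_force: 0.0
```

```bash
python3 -c "
from h import *
st()
p,d=camera('scene');cv2.imwrite('pics/s1.png',cv2.resize(p[100:300,220:520,::-1],None,fx=2.5,fy=2.5))"
```

```text
t 2.65 tip in holder axes mm [72.6  3.8 11.7] F holder [ 0.33 -1.02  0.45] gap -4.381116600053923e-05
[[-1.0, 0.002, -0.004], [0.002, 1.0, -0.001], [0.004, -0.001, -1.0]]
```

View pics/s1.png

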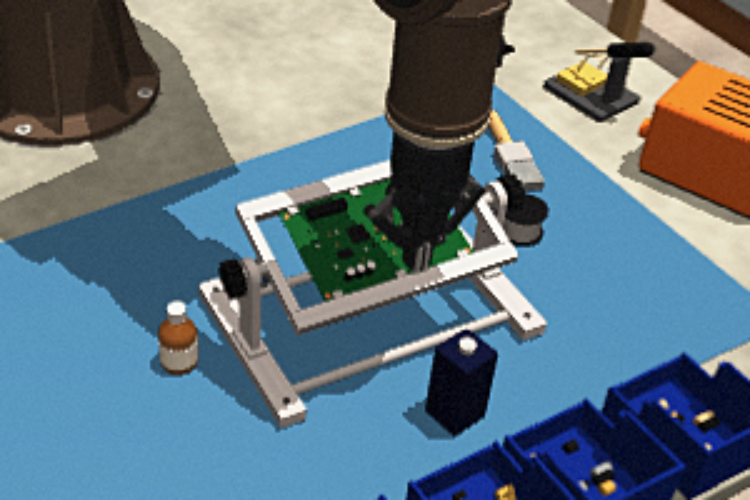

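The picture shows the closed fingers over the far rail at (420,265), above the bare white rail and clear of the parts. I'll push down gently.

move_arm(
  series=[
    {"ax": 0,"ay": 0,"az": 0,"tx": -0.16,"ty": -0.15,"tz": 0.3,"grip": 1},
    {"ax": 0,"ay": 0,"az": 0,"tx": 0,"ty": 0,"tz": 0.3,"grip": 1},
    {"ax": 0,"ay": 0,"az": 0,"tx": 0,"ty": 0,"tz": 0.2,"grip": 1},
    {"ax": 0,"ay": 0,"az": 0,"tx": 0,"ty": 0,"tz": 0.1,"grip": 1},
    {"ax": 0,"ay": 0,"az": 0,"tx": 0,"ty": 0,"tz": 0.1,"grip": 1},
    {"ax": 0,"ay": 0,"az": 0,"tx": 0.03,"ty": 0,"tz": 0.13,"grip": 1},
    {"ax": 0,"ay": 0,"az": 0,"tx": 0.03,"ty": 0,"tz": 0.13,"grip": 1},
  ],
)

```text
t: 3.28
tcp_pos: [0.68, 0.1293, 0.118]
ee_rot: [0.034, 0.999, 0.0, 0.0]
ft_force: [0.9, -0.5, 3.1]
finger_gap: -0.0001
grasp_force: 1.5
```

```bash
python3 -c "
from h import *
st()"
```

```text
t 3.2833 tip in holder axes mm [ 77.1   1.  -17. ] F holder [ 0.93 -0.49  3.15] gap -7.601056485090993e-05
[[-1.0, 0.001, 0.001], [0.001, 1.0, 0.0], [-0.001, 0.0, -1.0]]
```

move_arm(
  series=[
    {"ax": 0,"ay": 0,"az": 0,"tx": 0.04,"ty": 0,"tz": 0.125,"grip": 1},
    {"ax": 0,"ay": 0,"az": 0,"tx": 0.04,"ty": 0,"tz": 0.125,"grip": 1},
    {"ax": 0,"ay": 0,"az": 0,"tx": 0.06,"ty": 0,"tz": 0.12,"grip": 1},
    {"ax": 0,"ay": 0,"az": 0,"tx": 0.06,"ty": 0,"tz": 0.12,"grip": 1},
    {"ax": 0,"ay": 0,"az": 0,"tx": 0.07,"ty": 0,"tz": 0.115,"grip": 1},
    {"ax": 0,"ay": 0,"az": 0,"tx": 0.07,"ty": 0,"tz": 0.115,"grip": 1},
    {"ax": 0,"ay": 0,"az": 0,"tx": 0.08,"ty": 0,"tz": 0.11,"grip": 1},
    {"ax": 0,"ay": 0,"az": 0,"tx": 0.08,"ty": 0,"tz": 0.1,"grip": 1},
    {"ax": 0,"ay": 0,"az": 0,"tx": 0.08,"ty": 0,"tz": 0.1,"grip": 1},
  ],
)

```text
t: 4.03
tcp_pos: [0.665, 0.1302, 0.0918]
ee_rot: [0.034, 0.999, -0.0, 0.0]
ft_force: [4.8, 0.6, 0.3]
finger_gap: 0.0004
grasp_force: 1.7
```

```bash
python3 -c "
from h import *
st()
p,d=camera('side');cv2.imwrite('pics/s2.png',cv2.resize(p[100:270,200:400,::-1],None,fx=3.4,fy=3.4))"
```

```text
t 4.0333 tip in holder axes mm [ 62.    0.9 -43.2] F holder [4.79 0.9  0.32] gap 0.00037721545844196725
[[-1.0, 0.001, 0.0], [0.001, 1.0, -0.0], [-0.0, -0.0, -1.0]]
```

View pics/s2.png

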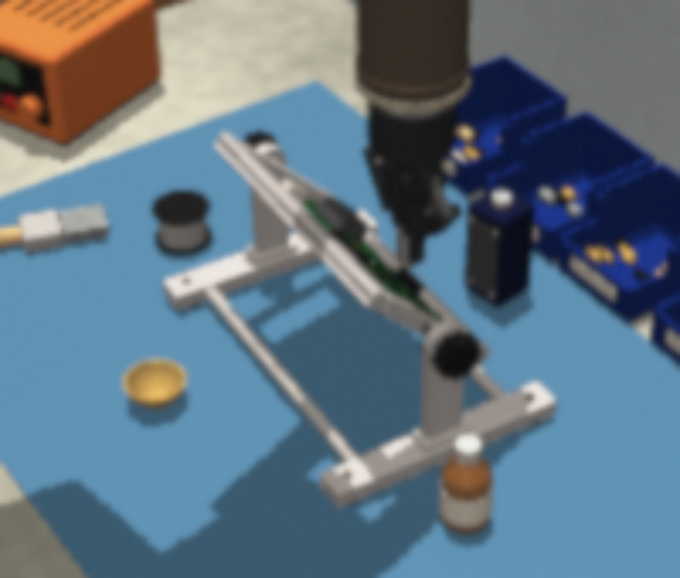

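The force is now purely horizontal, which could mean side contact with a part. I'll back off and measure the angle.

move_arm(
  series=[
    {"ax": 0,"ay": 0,"az": 0,"tx": -0.3,"ty": 0,"tz": -0.1,"grip": 1},
    {"ax": 0,"ay": 0,"az": 0,"tx": -0.3,"ty": 0,"tz": -0.3,"grip": 1},
    {"ax": 0,"ay": 0,"az": 0,"tx": 0,"ty": 0,"tz": -0.9,"grip": 1},
    {"ax": 0,"ay": 0,"az": 0,"tx": 0,"ty": 0,"tz": -1,"grip": 1},
    {"ax": 0,"ay": 0,"az": 0,"tx": 0,"ty": 0,"tz": -1,"grip": 1},
    {"ax": 0,"ay": 0,"az": 0,"tx": 0,"ty": 0,"tz": -1,"grip": 1},
    {"ax": 0,"ay": 0,"az": 0,"tx": 0,"ty": 0,"tz": -1,"grip": 1},
    {"ax": 0,"ay": 0,"az": 0,"tx": 0,"ty": 0,"tz": -0.6,"grip": 1},
  ],
)

```text
t: 4.75
tcp_pos: [0.6814, 0.1293, 0.2434]
ee_rot: [0.034, 0.999, 0.0, 0.001]
ft_force: [0.5, 0.9, 0.2]
finger_gap: -0.0002
grasp_force: 0.0
```

```bash
cat >> h.py <<'E'
def fr(save=None):
    out=[]
    for n in ['scene','side']:
        p,d=camera(n);Q=(cloud(n,d)-C)@Hm
        # frame points: in end-bar / rail region, near white
        hsv=cv2.cvtColor(p,cv2.COLOR_RGB2HSV)
        f=(d>0)&(hsv[...,1]<70)&(hsv[...,2]>70)&(abs(Q[...,1])<.118)&(np.hypot(Q[...,0],Q[...,2])<.09)&(np.hypot(Q[...,0],Q[...,2])>.055)
        q=Q[f]*1000
        th=np.degrees(np.arctan2(q[:,2],q[:,0]))
        h,e=np.histogram(th,bins=np.arange(-180,181,10));print(n,{int(e[i]):int(h[i]) for i in range(36) if h[i]>15})
        if save: cv2.imwrite(f'pics/{save}_{n}.png',p[:,:,::-1])
E
python3 -c "
from h import *
st();fr('b')
p=cv2.imread('pics/b_scene.png');cv2.imwrite('pics/b1.png',cv2.resize(p[130:260,280:450],None,fx=4.4,fy=4.4))"
```

```text
t 4.75 tip in holder axes mm [ 78.5   1.  108.4] F holder [0.41 0.9  0.17] gap -0.0001650995706272051
[[-1.0, 0.001, 0.003], [0.001, 1.0, 0.001], [-0.003, 0.001, -1.0]]
scene {-50: 203, -40: 458, 120: 413, 130: 28}
side {-50: 60, -40: 38, 120: 106, 130: 284}
```

View pics/b1.png

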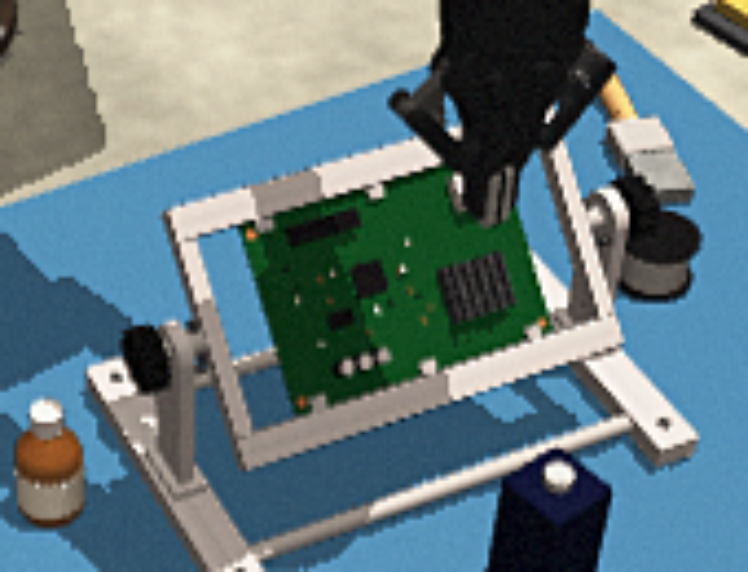

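The frame is at about 0.8 rad, with bare rail at mid-length. Next I go over to the robot side of the near rail.

move_arm(
  series=[
    {"ax": 0,"ay": 0,"az": 0,"tx": 0.6,"ty": 0,"tz": -0.3,"grip": 1},
    {"ax": 0,"ay": 0,"az": 0,"tx": 1,"ty": 0,"tz": 0,"grip": 1},
    {"ax": 0,"ay": 0,"az": 0,"tx": 1,"ty": 0,"tz": 0,"grip": 1},
    {"ax": 0,"ay": 0,"az": 0,"tx": 1,"ty": 0,"tz": 0,"grip": 1},
    {"ax": 0,"ay": 0,"az": 0,"tx": 1,"ty": 0,"tz": 0,"grip": 1},
    {"ax": 0,"ay": 0,"az": 0,"tx": 1,"ty": 0,"tz": 0,"grip": 1},
    {"ax": 0,"ay": 0,"az": 0,"tx": 1,"ty": 0,"tz": 0,"grip": 1},
    {"ax": 0,"ay": 0,"az": 0,"tx": 0.3,"ty": 0,"tz": 0.3,"grip": 1},
    {"ax": 0,"ay": 0,"az": 0,"tx": 0,"ty": 0,"tz": 0.9,"grip": 1},
    {"ax": 0,"ay": 0,"az": 0,"tx": 0,"ty": 0,"tz": 1,"grip": 1},
    {"ax": 0,"ay": 0,"az": 0,"tx": 0,"ty": 0,"tz": 0.75,"grip": 1},
    {"ax": 0,"ay": 0,"az": 0,"tx": 0,"ty": 0,"tz": 0,"grip": 1},
  ],
)

```text
t: 5.85
tcp_pos: [0.5063, 0.1404, 0.1699]
ee_rot: [0.034, 0.999, -0.001, -0.003]
ft_force: [-0.8, -0.1, -0.7]
finger_gap: -0.0003
grasp_force: 0.0
```

```bash
python3 -c "
from h import *
st()"
```

```text
t 5.85 tip in holder axes mm [-97.    0.4  34.9] F holder [-0.79 -0.19 -0.74] gap -0.00029537177067478685
[[-1.0, 0.001, -0.005], [0.001, 1.0, -0.002], [0.005, -0.002, -1.0]]
```

move_arm(
  series=[
    {"ax": 0,"ay": 0,"az": 0,"tx": -0.4,"ty": 0,"tz": -0.28,"grip": 1},
    {"ax": 0,"ay": 0,"az": 0,"tx": -0.35,"ty": 0,"tz": 0,"grip": 1},
    {"ax": 0,"ay": 0,"az": 0,"tx": -0.15,"ty": 0,"tz": 0,"grip": 1},
    {"ax": 0,"ay": 0,"az": 0,"tx": -0.115,"ty": 0,"tz": -0.1,"grip": 1},
    {"ax": 0,"ay": 0,"az": 0,"tx": -0.115,"ty": 0,"tz": -0.1,"grip": 1},
    {"ax": 0,"ay": 0,"az": 0,"tx": -0.115,"ty": 0,"tz": -0.1,"grip": 1},
    {"ax": 0,"ay": 0,"az": 0,"tx": -0.115,"ty": 0,"tz": -0.1,"grip": 1},
  ],
)

```text
t: 6.43
tcp_pos: [0.5411, 0.1387, 0.1907]
ee_rot: [0.034, 0.999, 0.0, -0.001]
ft_force: [-9.5, 2.3, 6.3]
finger_gap: -0.0001
grasp_force: 4.4
```

```bash
python3 -c "
from h import *
st()"
```

```text
t 6.4333 tip in holder axes mm [-62.1   1.   55.7] F holder [-9.63  1.65  6.32] gap -9.297459807619684e-05
[[-1.0, 0.001, -0.002], [0.001, 1.0, 0.0], [0.002, 0.0, -1.0]]
```

move_arm(
  series=[
    {"ax": 0,"ay": 0,"az": 0,"tx": 0.15,"ty": 0,"tz": 0.1,"grip": 1},
    {"ax": 0,"ay": 0,"az": 0,"tx": 0.05,"ty": 0,"tz": 0.25,"grip": 1},
    {"ax": 0,"ay": 0,"az": 0,"tx": -0.15,"ty": 0,"tz": -0.02,"grip": 1},
    {"ax": 0,"ay": 0,"az": 0,"tx": -0.1,"ty": 0,"tz": -0.1,"grip": 1},
    {"ax": 0,"ay": 0,"az": 0,"tx": -0.1,"ty": 0,"tz": -0.1,"grip": 1},
    {"ax": 0,"ay": 0,"az": 0,"tx": -0.1,"ty": 0,"tz": -0.1,"grip": 1},
  ],
)

```text
t: 6.93
tcp_pos: [0.5484, 0.1381, 0.1897]
ee_rot: [0.034, 0.999, -0.0, -0.0]
ft_force: [-1.4, -0.3, -1.3]
finger_gap: -0.0
grasp_force: 1.0
```

```bash
python3 -c "
from h import *
st();fr('c')
p=cv2.imread('pics/c_side.png');cv2.imwrite('pics/c1.png',cv2.resize(p[100:270,200:400],None,fx=3.4,fy=3.4))"
```

```text
t 6.9333 tip in holder axes mm [-54.8   0.9  54.7] F holder [-1.4  -0.39 -1.32] gap -2.6711413352558466e-05
[[-1.0, 0.001, -0.001], [0.001, 1.0, -0.0], [0.001, -0.0, -1.0]]
scene {-70: 64, -60: 596, 100: 256, 110: 446, 120: 17}
side {-80: 46, -70: 76, 110: 149, 120: 72}
```

View pics/c1.png

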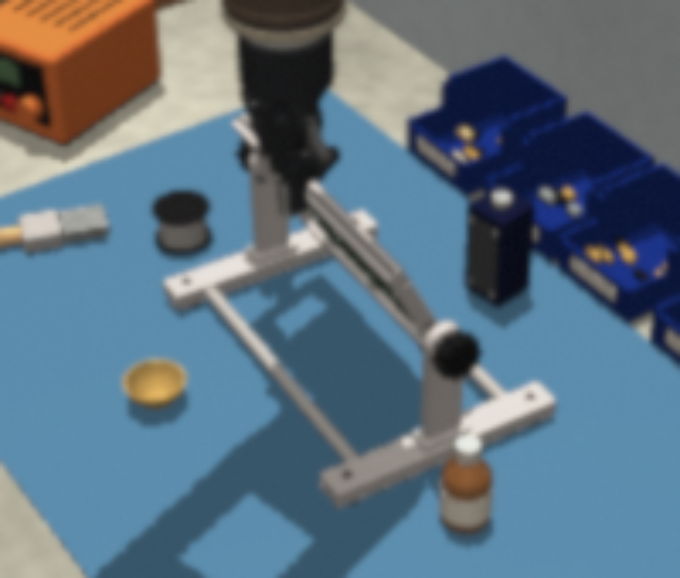

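Side picture: holder feet at (167,290) and (325,485), the same pixels as before, so it hasn't moved. The frame is at about 1.1 rad, so I carry on.

move_arm(
  series=[
    {"ax": 0,"ay": 0,"az": 0,"tx": -0.135,"ty": 0,"tz": -0.11,"grip": 1},
    {"ax": 0,"ay": 0,"az": 0,"tx": -0.14,"ty": 0,"tz": -0.1,"grip": 1},
    {"ax": 0,"ay": 0,"az": 0,"tx": -0.145,"ty": 0,"tz": -0.09,"grip": 1},
    {"ax": 0,"ay": 0,"az": 0,"tx": -0.15,"ty": 0,"tz": -0.08,"grip": 1},
    {"ax": 0,"ay": 0,"az": 0,"tx": -0.15,"ty": 0,"tz": -0.07,"grip": 1},
    {"ax": 0,"ay": 0,"az": 0,"tx": -0.155,"ty": 0,"tz": -0.06,"grip": 1},
    {"ax": 0,"ay": 0,"az": 0,"tx": -0.155,"ty": 0,"tz": -0.05,"grip": 1},
    {"ax": 0,"ay": 0,"az": 0,"tx": -0.155,"ty": 0,"tz": -0.05,"grip": 1},
    {"ax": 0,"ay": 0,"az": 0,"tx": -0.155,"ty": 0,"tz": -0.03,"grip": 1},
  ],
)

```text
t: 7.78
tcp_pos: [0.582, 0.1359, 0.2057]
ee_rot: [0.034, 0.999, -0.0, -0.0]
ft_force: [-2.9, -0.3, -3.1]
finger_gap: 0.0002
grasp_force: 1.2
```

```bash
python3 -c "
from h import *
st()"
```

```text
t 7.7833 tip in holder axes mm [-21.1   0.9  70.7] F holder [-2.84 -0.5  -3.12] gap 0.00016990379843638008
[[-1.0, 0.001, 0.0], [0.001, 1.0, -0.0], [-0.0, -0.0, -1.0]]
```

move_arm(
  series=[
    {"ax": 0,"ay": 0,"az": 0,"tx": -0.143,"ty": 0,"tz": -0.01,"grip": 1},
    {"ax": 0,"ay": 0,"az": 0,"tx": -0.143,"ty": 0,"tz": -0.01,"grip": 1},
    {"ax": 0,"ay": 0,"az": 0,"tx": -0.143,"ty": 0,"tz": 0,"grip": 1},
    {"ax": 0,"ay": 0,"az": 0,"tx": -0.143,"ty": 0,"tz": 0,"grip": 1},
    {"ax": 0,"ay": 0,"az": 0,"tx": -0.141,"ty": 0,"tz": 0.015,"grip": 1},
    {"ax": 0,"ay": 0,"az": 0,"tx": -0.141,"ty": 0,"tz": 0.02,"grip": 1},
    {"ax": 0,"ay": 0,"az": 0,"tx": -0.141,"ty": 0,"tz": 0.025,"grip": 1},
    {"ax": 0,"ay": 0,"az": 0,"tx": -0.141,"ty": 0,"tz": 0.03,"grip": 1},
    {"ax": 0,"ay": 0,"az": 0,"tx": -0.135,"ty": 0,"tz": 0.04,"grip": 1},
    {"ax": 0,"ay": 0,"az": 0,"tx": -0.135,"ty": 0,"tz": 0.05,"grip": 1},
    {"ax": 0,"ay": 0,"az": 0,"tx": -0.133,"ty": 0,"tz": 0.055,"grip": 1},
    {"ax": 0,"ay": 0,"az": 0,"tx": -0.13,"ty": 0,"tz": 0.06,"grip": 1},
  ],
)

```text
t: 8.78
tcp_pos: [0.6237, 0.1331, 0.1986]
ee_rot: [0.034, 0.999, 0.0, 0.0]
ft_force: [-2.4, 0.1, 3.7]
finger_gap: -0.0003
grasp_force: 1.5
```

```bash
python3 -c "
from h import *
st();fr('d')
p=cv2.imread('pics/d_side.png');cv2.imwrite('pics/d1.png',cv2.resize(p[100:270,200:400],None,fx=3.4,fy=3.4))"
```

```text
t 8.7833 tip in holder axes mm [20.7  0.9 63.6] F holder [-2.36 -0.1   3.72] gap -0.00025791317897055666
[[-1.0, 0.001, 0.0], [0.001, 1.0, 0.0], [-0.0, 0.0, -1.0]]
scene {-130: 38, -120: 139, 50: 357, 60: 168}
side {-140: 153, -130: 311, 50: 54, 60: 348}
```

View pics/d1.png

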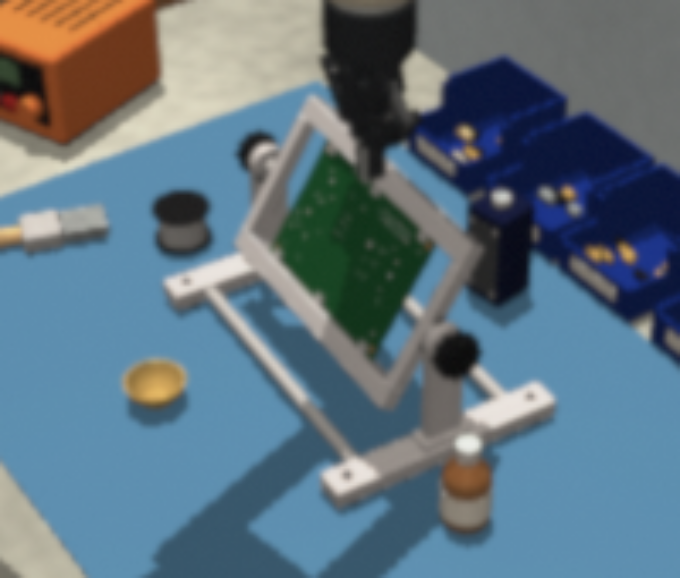

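Frame is past upright, near 2.15 rad. The fingertip is on the rail at (372,175) and the holder is still unmoved.

move_arm(
  series=[
    {"ax": 0,"ay": 0,"az": 0,"tx": -0.14,"ty": 0,"tz": 0.055,"grip": 1},
    {"ax": 0,"ay": 0,"az": 0,"tx": -0.135,"ty": 0,"tz": 0.065,"grip": 1},
    {"ax": 0,"ay": 0,"az": 0,"tx": -0.13,"ty": 0,"tz": 0.07,"grip": 1},
    {"ax": 0,"ay": 0,"az": 0,"tx": -0.125,"ty": 0,"tz": 0.08,"grip": 1},
    {"ax": 0,"ay": 0,"az": 0,"tx": -0.12,"ty": 0,"tz": 0.085,"grip": 1},
    {"ax": 0,"ay": 0,"az": 0,"tx": -0.115,"ty": 0,"tz": 0.09,"grip": 1},
    {"ax": 0,"ay": 0,"az": 0,"tx": -0.11,"ty": 0,"tz": 0.1,"grip": 1},
    {"ax": 0,"ay": 0,"az": 0,"tx": -0.105,"ty": 0,"tz": 0.105,"grip": 1},
    {"ax": 0,"ay": 0,"az": 0,"tx": -0.1,"ty": 0,"tz": 0.11,"grip": 1},
    {"ax": 0,"ay": 0,"az": 0,"tx": -0.095,"ty": 0,"tz": 0.115,"grip": 1},
    {"ax": 0,"ay": 0,"az": 0,"tx": -0.09,"ty": 0,"tz": 0.12,"grip": 1},
    {"ax": 0,"ay": 0,"az": 0,"tx": -0.085,"ty": 0,"tz": 0.12,"grip": 1},
  ],
)

```text
t: 9.88
tcp_pos: [0.6572, 0.1308, 0.1705]
ee_rot: [0.034, 0.999, 0.0, 0.0]
ft_force: [-3.9, -0.3, 2.1]
finger_gap: 0.0
grasp_force: 1.4
```

```bash
python3 -c "
from h import *
st()"
```

```text
t 9.8833 tip in holder axes mm [54.2  0.9 35.5] F holder [-3.89 -0.59  2.06] gap 4.259097224925654e-05
[[-1.0, 0.001, 0.0], [0.001, 1.0, 0.0], [-0.0, 0.0, -1.0]]
```

move_arm(
  series=[
    {"ax": 0,"ay": 0,"az": 0,"tx": -0.055,"ty": 0,"tz": 0.13,"grip": 1},
    {"ax": 0,"ay": 0,"az": 0,"tx": -0.05,"ty": 0,"tz": 0.13,"grip": 1},
    {"ax": 0,"ay": 0,"az": 0,"tx": -0.04,"ty": 0,"tz": 0.13,"grip": 1},
    {"ax": 0,"ay": 0,"az": 0,"tx": -0.03,"ty": 0,"tz": 0.13,"grip": 1},
    {"ax": 0,"ay": 0,"az": 0,"tx": -0.02,"ty": 0,"tz": 0.1,"grip": 1},
    {"ax": 0,"ay": 0,"az": 0,"tx": -0.015,"ty": 0,"tz": 0.08,"grip": 1},
    {"ax": 0,"ay": 0,"az": 0,"tx": -0.01,"ty": 0,"tz": 0.07,"grip": 1},
    {"ax": 0,"ay": 0,"az": 0,"tx": -0.01,"ty": 0,"tz": 0.06,"grip": 1},
    {"ax": 0,"ay": 0,"az": 0,"tx": 0,"ty": 0,"tz": 0.05,"grip": 1},
    {"ax": 0,"ay": 0,"az": 0,"tx": 0,"ty": 0,"tz": 0.04,"grip": 1},
  ],
)

```text
t: 10.72
tcp_pos: [0.6627, 0.1304, 0.1477]
ee_rot: [0.034, 0.999, 0.0, 0.0]
ft_force: [1.7, -1.1, 3.4]
finger_gap: 0.0003
grasp_force: 1.6
```

```bash
python3 -c "
from h import *
st();fr('e')"
```

```text
t 10.7167 tip in holder axes mm [59.8  0.9 12.7] F holder [ 1.76 -1.02  3.45] gap 0.0003032040516283728
[[-1.0, 0.001, 0.0], [0.001, 1.0, 0.0], [-0.0, 0.0, -1.0]]
scene {-180: 37, -10: 37, 0: 363, 10: 326, 20: 16, 170: 284}
side {-180: 127, 0: 169, 10: 190, 170: 384}
```

move_arm(
  series=[
    {"ax": 0,"ay": 0,"az": 0,"tx": 0,"ty": 0,"tz": -0.25,"grip": 1},
    {"ax": 0,"ay": 0,"az": 0,"tx": -0.5,"ty": 0,"tz": 0,"grip": 1},
    {"ax": 0,"ay": 0,"az": 0,"tx": 0,"ty": 0,"tz": 0.15,"grip": 1},
    {"ax": 0,"ay": 0,"az": 0,"tx": 0,"ty": 0,"tz": 0.06,"grip": 1},
    {"ax": 0,"ay": 0,"az": 0,"tx": 0,"ty": 0,"tz": 0.05,"grip": 1},
    {"ax": 0,"ay": 0,"az": 0,"tx": 0,"ty": 0,"tz": 0.05,"grip": 1},
    {"ax": 0,"ay": 0,"az": 0,"tx": 0,"ty": 0,"tz": 0.04,"grip": 1},
    {"ax": 0,"ay": 0,"az": 0,"tx": 0,"ty": 0,"tz": 0.04,"grip": 1},
  ],
)

```text
t: 11.48
tcp_pos: [0.675, 0.1295, 0.1443]
ee_rot: [0.034, 0.999, -0.0, 0.0]
ft_force: [0.9, -0.1, 2.8]
finger_gap: 0.0001
grasp_force: 1.4
```

```bash
python3 -c "
from h import *
st()"
```

```text
t 11.4833 tip in holder axes mm [72.1  0.8  9.3] F holder [ 0.96 -0.07  2.79] gap 0.00010556467051813672
[[-1.0, 0.001, 0.0], [0.001, 1.0, -0.0], [-0.0, -0.0, -1.0]]
```

Still turning at about 3 N, so I go down in small steps until the force rises at the stop.

move_arm(
  series=[
    {"ax": 0,"ay": 0,"az": 0,"tx": 0,"ty": 0,"tz": 0.03,"grip": 1},
    {"ax": 0,"ay": 0,"az": 0,"tx": 0,"ty": 0,"tz": 0.03,"grip": 1},
  ],
)

```text
t: 11.65
tcp_pos: [0.6751, 0.1295, 0.143]
ee_rot: [0.034, 0.999, -0.0, 0.0]
ft_force: [-1.4, -1.2, 18.6]
finger_gap: -0.0001
grasp_force: 9.2
```

move_arm(
  series=[
    {"ax": 0,"ay": 0,"az": 0,"tx": 0,"ty": 0,"tz": 0.03,"grip": 1},
    {"ax": 0,"ay": 0,"az": 0,"tx": 0,"ty": 0,"tz": 0.0,"grip": 1},
  ],
)

```text
t: 11.82
tcp_pos: [0.6751, 0.1295, 0.143]
ee_rot: [0.034, 0.999, 0.0, 0.0]
ft_force: [-2.0, -1.3, 14.0]
finger_gap: -0.0
grasp_force: 7.1
```

Firm at the stop, so I withdraw.

move_arm(
  series=[
    {"ax": 0,"ay": 0,"az": 0,"tx": 0,"ty": 0,"tz": -0.15,"grip": 1},
    {"ax": 0,"ay": 0,"az": 0,"tx": 0,"ty": 0,"tz": -0.6,"grip": 1},
    {"ax": 0,"ay": 0,"az": 0,"tx": 0,"ty": 0,"tz": -1,"grip": 1},
    {"ax": 0,"ay": 0,"az": 0,"tx": 0,"ty": 0,"tz": -1,"grip": 1},
    {"ax": 0,"ay": 0,"az": 0,"tx": 0,"ty": 0,"tz": -1,"grip": 1},
    {"ax": 0,"ay": 0,"az": 0,"tx": 0,"ty": 0,"tz": -1,"grip": 1},
    {"ax": 0,"ay": 0,"az": 0,"tx": 0,"ty": 0,"tz": -0.5,"grip": 1},
    {"ax": 0,"ay": 0,"az": 0,"tx": 0,"ty": 0,"tz": 0,"grip": 1},
  ],
)

```text
t: 12.48
tcp_pos: [0.6761, 0.1299, 0.2763]
ee_rot: [0.034, 0.999, 0.0, 0.002]
ft_force: [-0.1, 0.3, 0.2]
finger_gap: 0.0001
grasp_force: 0.0
```

Run:
```python
from h import *
st()
for n in ['scene','side']:
    p,d=camera(n);Q=(cloud(n,d)-C)@Hm*1000
    hsv=cv2.cvtColor(p,cv2.COLOR_RGB2HSV)
    f=(d>0)&(hsv[...,1]<70)&(hsv[...,2]>90)&(abs(Q[...,1])<118)&(abs(Q[...,2]-8)<15)&(abs(abs(Q[...,0])-70)<9)
    q=Q[f];q=q[q[:,2]>2];A=np.c_[q,np.ones(len(q))]
    c=np.linalg.lstsq(A[:,[0,1,3]],q[:,2],rcond=None)[0];print(n,len(q),'slope x,y,z0',c.round(4),[np.median(q[q[:,0]*s>0,2]).round(1) for s in (1,-1)])
    old=np.load(n+'0.npz')['p'];df=cv2.absdiff(p,old).max(2)
    cv2.imwrite(f'pics/f_{n}.png',p[:,:,::-1])
p=cv2.imread('pics/f_side.png');cv2.imwrite('pics/f1.png',cv2.resize(p[100:270,200:400],None,fx=3.4,fy=3.4))
```

```text
t 12.4833 tip in holder axes mm [ 73.2   1.3 141.3] F holder [-0.1   0.34  0.24] gap 6.704623506589262e-05
[[-1.0, 0.001, 0.004], [0.001, 1.0, 0.001], [-0.004, 0.001, -1.0]]
scene 725 slope x,y,z0 [ 3.0000e-04 -9.0000e-04  8.0539e+00] [np.float64(8.2), np.float64(8.1)]
side 570 slope x,y,z0 [-5.0000e-04  2.0000e-04  8.0622e+00] [np.float64(8.0), np.float64(8.2)]
```

View pics/f1.png

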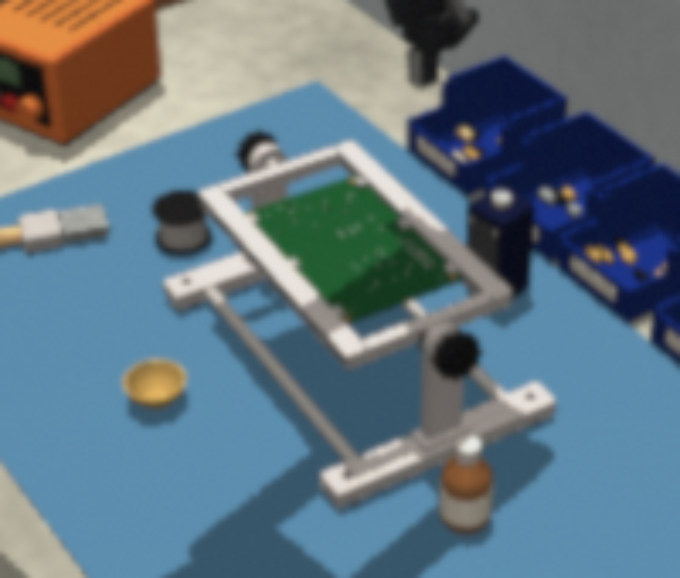

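The frame lies level (slope under 0.001) with the solder side up. The holder feet are at the same pixels as before, (167,290) and (325,485), and the arm is clear.

```bash
python3 -c "
from workcell import *
print(finish_job())"
```

```text
the job is handed in; nothing more can be done
None
```

The board is turned over and handed in: the frame lies level on its second stop with the solder side up, the holder and the things around it look unmoved in the images, and the arm is clear; the push peaked at about 19 N downward at the stop, with one brief sideways push near the holder's 10 N slide limit.

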